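# Snap the oil cruet's cap back on and hold it down

### The arm

A 6-joint arm with a two-finger parallel gripper is mounted at the origin on a cart in front of the work surface, level with it; the furniture and walls round the work are solid. World frame = base frame: x ahead of the robot, y to its left, z up, the work surface at z = 0. Lengths are in mm, angles in rad, forces in N, time in s.
With the tool pointing down it reaches from about 400 to 925 mm from the base axis. Payload 12.5 kg.
Tool frame: the origin (TCP) lies midway between the tips of the shut fingers; the grasp point (between the pads) lies 19 mm behind it (env.pinch_z is the z of the grasp point in the tool frame, in mm); z points along the fingers, y is the line along which they close (so a half turn about z gives the same grasp; the last joint's range is limited). The gripper opens to 95 mm and grips with 3 to 60 N. Pads are 20 mm wide; open, the fingers measure 119 mm over their backs; the gripper's body (75 mm by 180 mm) begins 59 mm behind the grasp point.
Start: joints at [-1.354, 0.491, 1.559, -0, 1.092, -0.106], TCP at [198.288, -592.73, 214.661] pointing down, gripper open.
Joint ranges: [-3.1, 3.1], [-0.84, 2.19], [0.05, 2.79], [-1.13, 4.28], [0.06, 2.93], [-2.69, 2.69]. Speed limits (rad/s): [2.22, 2.22, 2.79, 3.14, 3.14, 3.14].

### API

Orientations are given as [roll, pitch, yaw] about the fixed x, y, z axes, in that order (R = Rz(yaw) Ry(pitch) Rx(roll)).
In Python, from cell import env, eyes gives the robot as it stands.
- The arm moves only by the shell command python3 -m inch 'ROWS'. ROWS is JSON, a list of rows, each a list of 3 entries, a list of its own where there are three numbers: the shift along the tool's x, y, z in units of 60 mm (1.0 is 60 mm), then the turn about the tool's z in units of 5 degrees (1.0 is 5 degrees), then the closure, from -1 (fully open) to 1 (shut). In form: [[[tx, ty, tz], turn, claw], ...]. A call has exactly 10 rows; each row shifts and turns the commanded pose from where the row before left it, along the tool's axes as they then stand; what a row does not reach is not made up. A row lasts 1/8 s, in which the tool goes at most 62.5 mm and 10.7 degrees, less where a joint would pass 70% of its speed; a pose out of reach is approached as far as the arm can. A call is refused whole if a number of a shift passes 1 or a number of a turn 1, either way. A call with a gripper value outside its range is refused whole. The fingers move at their own pace and stop on an object; the grip force is fixed at half the most. Time passes only in rows, so rows that do not move let the fingers close, or fill a call up. It gives the time, the measured TCP pose, the force, the opening and the grip force at its end, in the units of the state.
- env.state(): the state, without advancing time (a new reading comes with each control period).
- eyes.read_camera(name): name is "scene" or "top" or "wrist"; returns a dict with "pixels" (384x512x3 uint8, red, green, blue), "fx", "fy", "cx", "cy" (pixels), "extrinsics" (4x4, takes a point from world to camera coordinates). Camera axes: x right, y down, z forward; pixel columns grow to the right and rows downward; lengths in mm; the calibration is good to about 2 mm. A picture is of the moment at which its call begins. There is no depth.
- env.job_done(): hands the job in; it is judged then, once.
Trained networks look in a picture, given as the dict that the camera call returned (one of the last four; its "shot" number tells which), for a name from the list of things; names that differ only in an ending like _2 or _b are one class to them, and where a whole thing is asked for, a point or a joint stands for the part that bears it (a point fixed in the world has none). Each returns a list of dicts, best first, with "score" (0 to 1); they miss things now and then, are a little off and sometimes report something else, mostly with a low value. They report only what shows in the picture. A call takes as long as a camera call.
- eyes.boxes_of(name, picture): "centre" ([row, column] in pixels, amid what is visible of it).
- eyes.cut_out(name, picture): "mask" (384x512 bool, what is visible of it) and "centre" ([row, column] in pixels, amid what is visible of it).
- eyes.spot_point(name, picture): "centre" ([row, column] in pixels: a listed point, or the origin of a listed thing).
The state is a dict: "t": time; "joints": joint angles; "qvel": joint speeds; "tau": joint torques, N m; "eef_pos": TCP position; "tcp_rot": TCP orientation; "ft_force": force on the tool from outside, world axes, zero at the start; "moment": the same for the moment, N m; "opening": opening from 0.0 (shut) to 1.0 (fully open); "grip_force": force on a finger pad.
Only numpy, scipy, OpenCV 4.12 (cv2) and the standard library are available. Lean on these libraries where they do the work, as an engineer would, in place of code of your own. Each camera call takes 0.05 s, during which the arm holds its last target. There are 200 camera calls.

### The job

One of the three cruets in the wooden caddy stands open; its ribbed steel cap is snapped onto the post of the small drying stand. Pull the cap straight up off the post and press it down onto the neck of the open cruet, on past the click until it is fully home against its springy seal, firmly but without ramming it. Leave everything else standing where it is, and finish while still holding the cap in the fingers and pressing it fully down: do not let go.

Things in the scene. Friction and masses are not known exactly. Their poses are not given: they have to be found in the camera images.
- cap: Loose round steel snap cap, upright, open below, fine ribs on its side: 44 mm across, 40 mm high, about 50 g. Origin at the centre of its underside, z up. A bead 3 mm above the underside narrows the bore to 27 mm; above it the bore is 36 mm up to a ceiling 35 mm above the underside. Starts fully home on the stand's post. Grip it across its diameter from above.
- cap_top (a point): Centre of the cap's top face, 40 mm above the cap's origin.
- stand: Fixed steel drying stand: round foot 76 mm across, 10 mm high, and an upright post 24 mm in diameter, 80 mm high in all. Origin at the centre of the foot's underside, at table height. The cap starts with its origin 45 mm above this origin.
- cruet_open: The open cruet: fixed white ceramic body 68 mm across with a bare steel neck, in any of the caddy's three places. Origin at the centre of its underside, 7 mm above the table, z up. Neck 24 mm in diameter, tapered to 18 mm over its top 5 mm; four sprung balls 99.5 mm above the origin stand 3.5 mm out of it. Fully home the cap's origin is 88 mm above this origin.
- neck_top (a point): Centre of the rim of the open cruet's neck, 123 mm above its origin. Cap's origin, above the cruet's, on the way down: 102 mm bead meets the balls, roughly 8 to 15 N to force past; 96.5 mm push drops (click); 93 mm seal met; 88 mm fully home on the rim (hard stop). Let go after the click it springs back to about 91 mm.
- seal (a joint): How far the rubber seal on top of the open cruet's neck is pressed in: 0 free (5 mm above the rim), 0.005 m fully in, level with the rim. Spring 1.5 N per mm, so about 7.5 N holds the cap fully down.
- caddy: Fixed low wooden tray, 100 mm by 320 mm, 24 mm high, floor 7 mm, in which the three cruets stand in a row along its y axis, 100 mm apart. Origin at the centre of its underside.
- cruet_a: Closed cruet, fixed: like the open one with a cap just like the loose one on it, top 128 mm above its origin (centre of its underside). Not to be used.
- cruet_b: The other closed cruet, the same as cruet_a.
- egg_timer: Bystander, loose: kitchen timer, 52 mm across, 58 mm high, origin at its underside. Leave it alone.
- salt_shaker: Bystander, loose: glass shaker, 44 mm across, 90 mm high, origin at its underside. Leave it alone.
- pepper_shaker: Bystander, loose: glass shaker, 44 mm across, 90 mm high, origin at its underside. Leave it alone.
- post_top (a point): Centre of the top of the stand's post, 80 mm above the table. Four sprung balls 25 mm below it hold the cap by its bead: the cap rises about 1.5 mm freely, then must be pulled straight up with roughly 8 to 15 N, comes past the balls within 13 mm, and is clear of the post after 35 mm.

How it is judged:
By the outcome, as a careful person would: the job done as asked, in the order asked, and still so for the second after the job is handed in, while the arm keeps its last pose, push and grip.
It also fails if it takes over 51 s, if anything falls off the work surface, if the arm or the gripper's body presses on something with over 40 N, if the wrist force passes 120 N, or if a joint passes its speed limit or range.

## Working session

There is one attempt and no reset: what is moved stays moved. The work goes in short steps, Python scripts to look and compute and a shell command to move; the robot and the scene stay as the last step left them, time stands still between calls to the robot, and variables do not carry over. Pictures are saved under pics/ and viewed, at most 10 in all, crops included, and the job is handed in when it is done.

```bash
mkdir -p pics; cat > h.py <<'E'
import numpy as np, cv2
from cell import env, eyes
def P(c):
    K=np.array([[c['fx'],0,c['cx']],[0,c['fy'],c['cy']],[0,0,1]]);return K@np.array(c['extrinsics'])[:3]
def onplane(c,rc,z):
    M=P(c);H=np.c_[M[:,0],M[:,1],M[:,2]*z+M[:,3]]
    w=np.linalg.solve(H,[rc[1],rc[0],1]);return w[:2]/w[2]
def tri(cs,rcs):
    A=[]
    for c,(r,k) in zip(cs,rcs):
        M=P(c);A+=[(k*M[2]-M[0])/c['fx'],(r*M[2]-M[1])/c['fx']]
    v=np.linalg.svd(np.array(A))[2][-1];return v[:3]/v[3]
E
python3 - <<'E'
from h import *
s=env.state();print(s['eef_pos'],s['tcp_rot'],s['opening'],s['t'],s['ft_force'])
cs={n:eyes.read_camera(n) for n in('scene','top')}
Z={'cap_top':85,'post_top':80,'neck_top':130,'cap':45,'stand':0,'cruet_open':7,'caddy':0,'cruet_a':7,'egg_timer':0,'salt_shaker':0}
for n,c in cs.items():
    cv2.imwrite(f'pics/{n}1.png',c['pixels'][:,:,::-1])
    for k,z in Z.items():
        for d in eyes.spot_point(k,c)[:3]: print(n,k,round(d['score'],2),np.round(d['centre'],1),onplane(c,d['centre'],z).round(1))
E
```

```text
[ 198.2210599  -592.45929732  214.0533178 ] [-3.14043981e+00 -9.12056753e-05  3.22829278e-01] 0.9997743736521745 0.0 [0.04202366 0.48129024 0.72434382]
scene cap_top 0.7 [140.3 334.3] [ 442.6 -277.2]
scene post_top 0.6 [141.  327.1] [ 456.6 -266.1]
scene post_top 0.25 [150.7 332.2] [ 427.3 -250.6]
scene neck_top 0.73 [222.9 167.5] [542.7 188.3]
scene cap 0.76 [147.7 329.2] [ 452.6 -277.4]
scene stand 0.76 [156.5 326. ] [ 457.3 -279.2]
scene stand 0.17 [198.6 243.3] [525.3 -25.6]
scene cruet_open 0.96 [247.  174.1] [546. 190.]
scene caddy 0.73 [222.9 211.5] [532.4  80.2]
scene cruet_a 0.65 [199.3 243.1] [521.  -20.8]
scene cruet_a 0.61 [224.5 209.7] [529.2  88.6]
scene egg_timer 0.73 [278.5 231.1] [392.4 149.3]
scene salt_shaker 0.94 [247.1 262.4] [395.2  40.3]
top cap_top 0.97 [199.6 367. ] [ 448.5 -271.4]
top post_top 0.89 [197.5 368.7] [ 453.  -276.2]
top neck_top 0.56 [147.3 134.7] [543.2 186. ]
top cap 0.79 [198.6 363. ] [ 451.9 -273.8]
top stand 0.66 [202.  359.9] [ 445.9 -278.7]
top stand 0.59 [147.7 138. ] [561.8 213.6]
top cruet_open 0.9 [152.7 151.2] [550.  182.5]
top cruet_open 0.69 [199.  363.9] [ 452.3 -285.8]
top caddy 0.58 [163.7 195.2] [527.4  86.3]
top cruet_a 0.8 [166.3 242. ] [521.9 -17.5]
top cruet_a 0.56 [162.1 193.9] [530.1  88.3]
top cruet_a 0.18 [198.6 362.5] [ 453.2 -282.7]
top egg_timer 0.72 [226.6 169.7] [388.1 140.1]
top salt_shaker 0.9 [221.2 219.3] [400.8  31.3]
```

View pics/scene1.png

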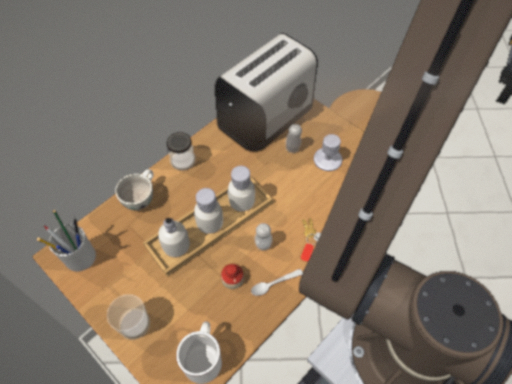

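View pics/top1.png

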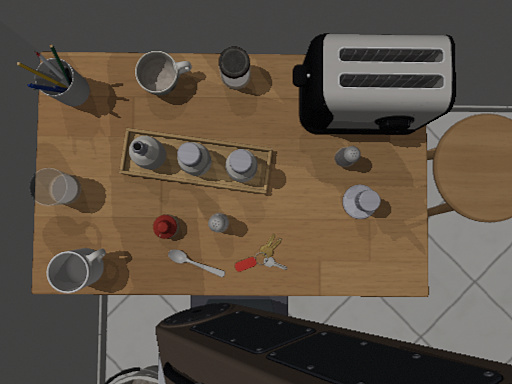

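The cap is on the stand at scene (334,140) and top (367,200). The open cruet is the leftmost one, with its neck at scene (168,222) and top (137,147). I'll move above the cap and look with the wrist camera.

```bash
python3 -m inch '[[[0.5,-0.33,0],0,-1],[[0.5,-0.33,0],0,-1],[[0.6,-0.38,0],0,-1],[[0.6,-0.38,0],0,-1],[[0.6,-0.38,0],0,-1],[[0.6,-0.38,0],0,-1],[[0.6,-0.38,0],0,-1],[[0.6,-0.38,0],0,-1],[[0.6,-0.38,0],0,-1],[[0.45,-0.34,0],0,-1]]'
python3 - <<'E'
from h import *
s=env.state();print(s['eef_pos'],s['tcp_rot'])
cs={n:eyes.read_camera(n) for n in('wrist','top')}
cv2.imwrite('pics/w2.png',cs['wrist']['pixels'][:,:,::-1])
c=cs['wrist']
print('campos',(-np.array(c['extrinsics'])[:3,:3].T@np.array(c['extrinsics'])[:3,3]).round())
for k,z in {'cap_top':85,'post_top':80,'cap':45,'stand':0,'pepper_shaker':0}.items():
  for n,c in cs.items():
    for d in eyes.spot_point(k,c)[:2]: print(n,k,round(d['score'],2),np.round(d['centre'],1),onplane(c,d['centre'],z).round(1))
E
```

```text
t: 2.35
eef_pos: [451.0, -275.6, 214.7]
tcp_rot: [3.141, -0.0, 0.323]
ft_force: [0.0, -0.6, 1.2]
opening: 0.999
grip_force: 0.0
[ 451.0452328  -275.61876352  214.72274241] [ 3.14134482e+00 -1.81745787e-04  3.23414483e-01]
campos [ 524. -250.  385.]
wrist cap_top 0.63 [182.3 255.4] [ 450.2 -277.4]
top cap_top 0.34 [159.3 197. ] [526.8  72. ]
wrist cap 0.83 [174.8 253.3] [ 448.4 -275.7]
wrist stand 0.86 [168.3 252.4] [ 446.6 -275.1]
wrist stand 0.62 [45.5 60.7] [516.9  -5.6]
top stand 0.64 [200.2 357.2] [ 449.8 -272.8]
wrist pepper_shaker 0.56 [ 89.9 251.4] [ 542.1 -241.8]
```

View pics/w2.png

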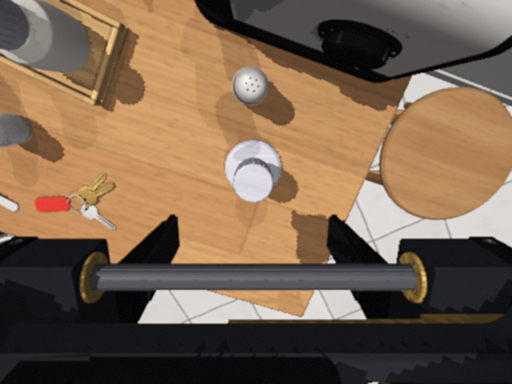

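The wrist view shows the cap's top disc at (254,181) and the stand foot behind it. That puts the cap at about (450,-276.5). I'll descend to TCP z≈51 and close.

```bash
python3 -m inch '[[[-0.02,0.01,0.4],0,-1],[[0,0,0.4],0,-1],[[0,0,0.4],0,-1],[[0,0,0.4],0,-1],[[0,0,0.4],0,-1],[[0,0,0.4],0,-1],[[0,0,0.2],0,-1],[[0,0,0.13],0,-1],[[0,0,0],0,-1],[[0,0,0],0,-1]]'
python3 - <<'E'
from h import *
c=eyes.read_camera('wrist');cv2.imwrite('pics/w3.png',c['pixels'][:,:,::-1])
E
```

```text
t: 4.2
eef_pos: [449.4, -278.1, 51.4]
tcp_rot: [3.141, -0.001, 0.323]
ft_force: [-0.1, 0.2, -0.4]
opening: 1.001
grip_force: 0.0
```

View pics/w3.png

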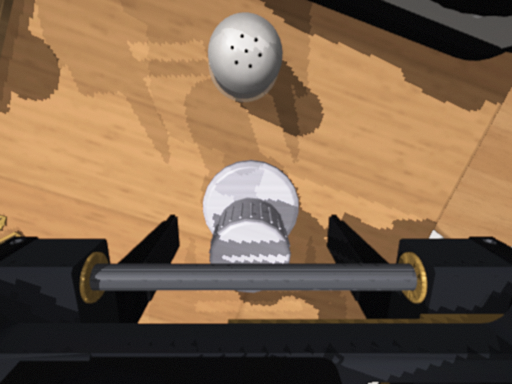

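The cap sits between the fingers at about (250,235), roughly 1.5 mm left of the fingers' middle at column 253. I'll shift slightly and close.

```bash
python3 -m inch '[[[0.005,-0.025,0],0,-1],[[0,0,0],0,0.2],[[0,0,0],0,1],[[0,0,0],0,1],[[0,0,0],0,1],[[0,0,0],0,1],[[0,0,0],0,1],[[0,0,0],0,1],[[0,0,0],0,1],[[0,0,0],0,1]]'
```

```text
t: 5.5
eef_pos: [449.0, -276.4, 50.8]
tcp_rot: [3.142, 0.0, 0.323]
ft_force: [-0.1, -0.8, -0.4]
opening: 0.449
grip_force: 30.0
```

Gripped at 30 N with almost no side force. Now pull straight up.

```bash
python3 -m inch '[[[0,0,-0.05],0,1],[[0,0,-0.05],0,1],[[0,0,-0.05],0,1],[[0,0,-0.05],0,1],[[0,0,-0.05],0,1],[[0,0,-0.05],0,1],[[0,0,-0.1],0,1],[[0,0,-0.1],0,1],[[0,0,-0.1],0,1],[[0,0,-0.1],0,1]]'
python3 -m inch '[[[0,0,-0.2],0,1],[[0,0,-0.4],0,1],[[0,0,-0.4],0,1],[[0,0,-0.4],0,1],[[0,0,-0.4],0,1],[[0,0,-0.4],0,1],[[0,0,-0.2],0,1],[[0,0,-0.1],0,1],[[0,0,0],0,1],[[0,0,0],0,1]]'
python3 - <<'E'
from h import *
cs={n:eyes.read_camera(n) for n in('wrist','scene','top')}
a=cs['wrist']['pixels'];b=cs['scene']['pixels'][100:300,120:400]
cv2.imwrite('pics/w4.png',cv2.hconcat([cv2.resize(a,(400,300)),cv2.resize(b,(400,300))])[:,:,::-1])
s=env.state();print(s['eef_pos'],s['opening'])
for n,c in cs.items():
  for k,z in {'cap_top':None,'neck_top':130}.items():
    for d in eyes.spot_point(k,c)[:2]: print(n,k,round(d['score'],2),np.round(d['centre'],1),onplane(c,d['centre'],z or s['eef_pos'][2]+34).round(1))
E
```

```text
t: 6.75
eef_pos: [449.0, -276.4, 93.3]
tcp_rot: [3.141, -0.0, 0.323]
ft_force: [0.7, -0.6, 0.3]
opening: 0.452
grip_force: 30.0
t: 8.0
eef_pos: [448.8, -276.2, 242.1]
tcp_rot: [-3.141, 0.001, 0.323]
ft_force: [-0.2, -0.7, -0.5]
opening: 0.452
grip_force: 30.0
[ 448.86407851 -276.29564984  242.31815483] 0.446761197303768
wrist cap_top 0.66 [257.1 255.2] [ 449.7 -275.8]
scene cap_top 0.43 [223.3 167.5] [464.7 224.6]
scene neck_top 0.63 [220.  166.2] [550.3 185.6]
top cap_top 0.53 [161.4 195.6] [499.9  50.5]
top neck_top 0.96 [144.9 138.3] [547.9 179.2]
top neck_top 0.59 [170.3 241.9] [500.9 -19.7]
```

View pics/w4.png

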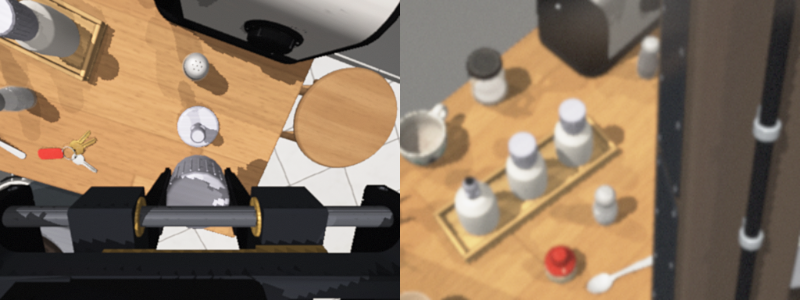

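The cap is off the post and held centred. The stand and shakers are undisturbed. Next I'll move to 30 mm short of the open neck and measure it with the wrist camera.

```bash
python3 -m inch '[[[0.18,-0.355,0],0,1],[[0.35,-0.7,0],0,1],[[0.4,-0.8,0],0,1],[[0.45,-0.85,0],0,1],[[0.45,-0.85,0],0,1],[[0.45,-0.85,0],0,1],[[0.45,-0.85,0],0,1],[[0.4,-0.8,0],0,1],[[0.25,-0.5,0],0,1],[[0.1,-0.2,0],0,1]]'
python3 -m inch '[[[0,0,0],0,1],[[0,0,0],0,1],[[0,0,0],0,1],[[0,0,0],0,1],[[0,0,0],0,1],[[0,0,0],0,1],[[0,0,0],0,1],[[0,0,0],0,1],[[0,0,0],0,1],[[0,0,0],0,1]]'
cat > look.py <<'E'
from h import *
import sys
s=env.state();print(s['eef_pos'],s['tcp_rot'],s['opening'],s['ft_force'])
cs={n:eyes.read_camera(n) for n in('wrist','scene','top')}
cv2.imwrite(f'pics/{sys.argv[1]}.png',cs['wrist']['pixels'][:,:,::-1])
for n,c in cs.items():
  for k,z in {'cap_top':s['eef_pos'][2]+34,'neck_top':130,'cruet_open':7}.items():
    for d in eyes.spot_point(k,c)[:1]: print(n,k,round(d['score'],2),np.round(d['centre'],1),onplane(c,d['centre'],z).round(1))
E
python3 look.py w5
```

```text
t: 9.7
eef_pos: [518.4, 175.8, 242.6]
tcp_rot: [3.142, 0.0, 0.325]
ft_force: [-0.3, 0.5, -0.8]
opening: 0.455
grip_force: 30.0
t: 10.95
eef_pos: [518.4, 174.3, 242.8]
tcp_rot: [3.142, 0.0, 0.323]
ft_force: [-0.1, -0.1, -0.3]
opening: 0.45
grip_force: 30.0
[518.40333096 174.26155383 242.7715691 ] [3.14151024e+00 8.48783804e-05 3.22853764e-01] 0.4497386768822078 [-0.11952633 -0.14825437 -0.30119617]
wrist cap_top 0.71 [256.8 251.4] [518.7 176.6]
wrist neck_top 0.94 [157.  255.5] [546.2 182.3]
wrist cruet_open 0.63 [142.9 253.8] [544.7 183.1]
scene cap_top 0.83 [186.8 170.8] [520.5 168.9]
scene neck_top 0.6 [223.  167.5] [542.5 188.5]
top neck_top 0.64 [146.6 136.5] [544.6 182.6]
top cruet_open 0.66 [155.3 154. ] [544.3 176.2]
```

View pics/w5.png

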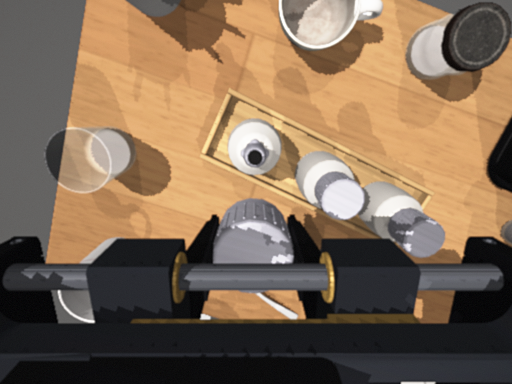

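The wrist view shows the open neck at about (255,157), which is roughly (545.5,182.5). I'll go above it and lower to just over the rim.

```bash
python3 -m inch '[[[0.15,0,0],0,1],[[0.2,0.01,0],0,1],[[0.12,0,0.1],0,1],[[0,0,0.3],0,1],[[0,0,0.35],0,1],[[0,0,0.35],0,1],[[0,0,0.3],0,1],[[0,0,0.15],0,1],[[0,0,0],0,1],[[0,0,0],0,1]]'
python3 - <<'E'
from h import *
s=env.state();print(s['eef_pos'],s['ft_force'])
cs={n:eyes.read_camera(n) for n in('wrist','scene','top')}
b=cs['scene']['pixels'][150:290,90:270];t=cs['top']['pixels'][80:220,80:260]
cv2.imwrite('pics/w6.png',cv2.hconcat([cv2.resize(x,(400,311),interpolation=cv2.INTER_CUBIC) for x in(b,t)])[:,:,::-1])
for n,c in cs.items():
  for k,z in {'cap_top':s['eef_pos'][2]+34,'neck_top':130,'cruet_open':7}.items():
    for d in eyes.spot_point(k,c)[:1]: print(n,k,round(d['score'],2),np.round(d['centre'],1),onplane(c,d['centre'],z).round(1))
E
```

```text
t: 12.8
eef_pos: [545.7, 182.7, 150.3]
tcp_rot: [3.141, -0.001, 0.323]
ft_force: [0.7, 0.5, -0.7]
opening: 0.448
grip_force: 30.0
[545.71048002 182.6982647  150.32769677] [ 0.66186415  0.46790515 -0.6958762 ]
wrist cap_top 0.7 [258.3 253.9] [545.6 183.5]
scene cap_top 0.47 [208.9 164.7] [543.6 184.1]
scene neck_top 0.8 [223.5 169.6] [538.3 186.1]
scene cruet_open 0.64 [246.5 177.5] [541.1 183.5]
top cap_top 0.62 [139.3 128.2] [549.3 183.4]
top neck_top 0.74 [145.5 136.9] [546.7 181.9]
top cruet_open 0.84 [152. 150.] [551.5 185.2]
```

View pics/w6.png

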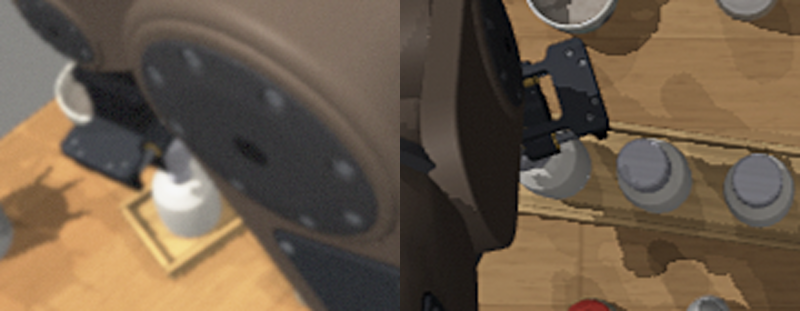

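The scene crop shows the cap directly over the neck, around (178,160). I'll lower to just above the balls and check for side force.

```bash
python3 -m inch '[[[0,0,0.05],0,1],[[0,0,0.07],0,1],[[0,0,0.07],0,1],[[0,0,0.07],0,1],[[0,0,0.07],0,1],[[0,0,0.06],0,1],[[0,0,0.06],0,1],[[0,0,0.05],0,1],[[0,0,0.03],0,1],[[0,0,0],0,1]]'
```

```text
t: 14.65
eef_pos: [545.4, 182.6, 117.9]
tcp_rot: [3.141, 0.0, 0.323]
ft_force: [0.9, -0.0, -0.8]
opening: 0.448
grip_force: 30.0
```

```bash
python3 -m inch '[[[0,0,0.02],0,1],[[0,0,0.02],0,1],[[0,0,0.02],0,1],[[0,0,0.02],0,1],[[0,0,0.02],0,1],[[0,0,0],0,1],[[0,0,0],0,1],[[0,0,0],0,1],[[0,0,0],0,1],[[0,0,0],0,1]]'
python3 -m inch '[[[0,0,0.02],0,1],[[0,0,0.02],0,1],[[0,0,0.02],0,1],[[0,0,0.02],0,1],[[0,0,0.02],0,1],[[0,0,0],0,1],[[0,0,0],0,1],[[0,0,0],0,1],[[0,0,0],0,1],[[0,0,0],0,1]]'
```

```text
t: 15.9
eef_pos: [546.4, 182.6, 112.9]
tcp_rot: [3.141, -0.003, 0.323]
ft_force: [2.1, -1.5, 6.5]
opening: 0.45
grip_force: 30.0
t: 17.15
eef_pos: [545.7, 182.5, 105.3]
tcp_rot: [3.141, -0.0, 0.323]
ft_force: [6.3, -1.6, -6.4]
opening: 0.442
grip_force: 30.0
```

The click has passed: the 6.5 N resistance is gone and the detent is now drawing the cap down. I'll press on to the stop in small steps.

```bash
python3 -m inch '[[[0,0,0.02],0,1],[[0,0,0.02],0,1],[[0,0,0],0,1],[[0,0,0],0,1],[[0,0,0],0,1],[[0,0,0],0,1],[[0,0,0],0,1],[[0,0,0],0,1],[[0,0,0],0,1],[[0,0,0],0,1]]'
python3 -m inch '[[[0,0,0.015],0,1],[[0,0,0.015],0,1],[[0,0,0],0,1],[[0,0,0],0,1],[[0,0,0],0,1],[[0,0,0],0,1],[[0,0,0],0,1],[[0,0,0],0,1],[[0,0,0],0,1],[[0,0,0],0,1]]'
```

```text
t: 18.4
eef_pos: [545.5, 182.6, 103.4]
tcp_rot: [3.141, -0.0, 0.323]
ft_force: [5.6, -1.6, -2.9]
opening: 0.448
grip_force: 30.0
t: 19.65
eef_pos: [545.5, 182.6, 102.0]
tcp_rot: [3.141, -0.0, 0.323]
ft_force: [3.1, -1.7, 5.0]
opening: 0.451
grip_force: 30.0
```

```bash
python3 -m inch '[[[0,0,0.015],0,1],[[0,0,0],0,1],[[0,0,0],0,1],[[0,0,0],0,1],[[0,0,0],0,1],[[0,0,0],0,1],[[0,0,0],0,1],[[0,0,0],0,1],[[0,0,0],0,1],[[0,0,0],0,1]]'
python3 -m inch '[[[0,0,0.015],0,1],[[0,0,0],0,1],[[0,0,0],0,1],[[0,0,0],0,1],[[0,0,0],0,1],[[0,0,0],0,1],[[0,0,0],0,1],[[0,0,0],0,1],[[0,0,0],0,1],[[0,0,0],0,1]]'
```

```text
t: 20.9
eef_pos: [545.5, 182.6, 101.2]
tcp_rot: [3.141, -0.0, 0.323]
ft_force: [1.8, -2.0, 7.3]
opening: 0.449
grip_force: 30.0
t: 22.15
eef_pos: [545.5, 182.6, 100.8]
tcp_rot: [3.141, -0.001, 0.323]
ft_force: [0.8, -2.7, 11.3]
opening: 0.45
grip_force: 30.0
```

```bash
python3 -m inch '[[[0,0,0.015],0,1],[[0,0,0],0,1],[[0,0,0],0,1],[[0,0,0],0,1],[[0,0,0],0,1],[[0,0,0],0,1],[[0,0,0],0,1],[[0,0,0],0,1],[[0,0,0],0,1],[[0,0,0],0,1]]'
```

```text
t: 23.4
eef_pos: [545.5, 182.7, 100.7]
tcp_rot: [3.141, -0.001, 0.323]
ft_force: [-2.0, -2.9, 21.8]
opening: 0.446
grip_force: 30.0
```

The hard stop is reached: the last step moved 0.1 mm and the force rose to 22 N, with the TCP at 100.7 against an expected 101 or so. One last check of the scene, then hand in.

```bash
python3 - <<'E'
from h import *
c=eyes.read_camera('wrist');d=eyes.read_camera('top')
cv2.imwrite('pics/w7.png',cv2.hconcat([cv2.resize(x['pixels'],(400,300)) for x in(c,d)])[:,:,::-1])
s=env.state();print(s['eef_pos'],s['ft_force'],s['opening'])
E
```

```text
[545.54576482 182.61965056 100.73137409] [-1.90896332 -3.84422928 20.69065606] 0.45067666207087276
```

View pics/w7.png

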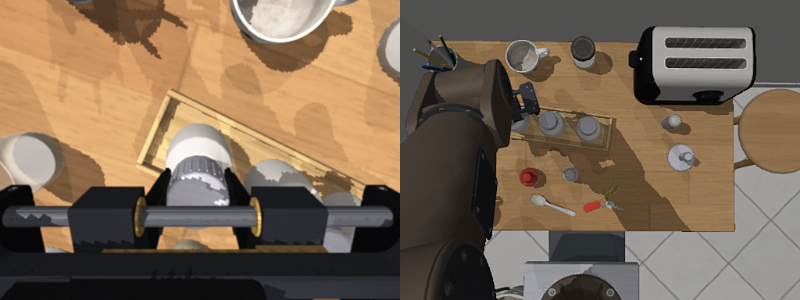

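The cap is seated on the neck at (200,180) in the left half of the picture. In the right half the timer at (528,177), the shakers at (570,174) and (672,120), and the stand all stand where they were.

```bash
python3 -c "
from cell import env
print(env.job_done())"
```

```text
the job is handed in; nothing more can be done
None
```

The cap is on the open cruet, pressed past the click to the hard stop and still held in the fingers with about 21 N of push; everything else looks undisturbed, and the job was handed in at about 24 s (no verdict returned).

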